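# Load the water filter and snap its cap home

### The job

Load the coffee corner's water filter: slide the filter cartridge, stem up, all the way down into the bore of the filter housing, then set the snap cap over it and press it down onto the neck until it clicks. Keep pressing after the click until the cap sits fully home on the housing with the springy sealing ring squashed flat, and finish while still holding the cap pressed down there; do not let go. Leave the other things on the worktop alone.

Things in the scene. Friction and masses are not known exactly. Their poses are not given: they have to be found in the camera images.
- housing: Grey round filter housing fixed to the worktop; origin under its centre, z up. Foot disc 84 mm wide, body 60 mm wide up to a flat shoulder 44 mm above the worktop, above it a neck 40.6 mm wide and 22 mm high. Two steel pipe stubs stick out along its y axis to 47 mm, 24 mm up. Four sprung balls in the neck's side, 10.3 mm below its top, make the snap: the cap's lip passes them at about 12 N.
- housing_mouth (a point): Centre of the mouth of the housing's bore, at the top of the neck, 66 mm above the worktop; z up. The bore is 29 mm wide and 58 mm deep with a flat floor.
- seal (a joint): Black springy sealing ring round the foot of the neck, lying on the housing's shoulder: 0 when free (5 mm proud of the shoulder), 0.005 when squashed flush with the shoulder, which takes about 8 N (1.6 N per mm). A cap that is clicked on and let go is lifted by it to about 0.002.
- cartridge_center (a point): White filter cartridge, loose, standing on its foot, 80 g, 82 mm high: a cylinder 26 mm wide and 58 mm high with a chamfered foot, and on top a stem 14 mm wide and 24 mm high to hold it by. This point is on its axis 41 mm above its underside; z runs foot to stem. Fully in, its shoulder is level with the mouth, the stem sticks out and this point is 17 mm below the mouth.
- cap_center (a point): Point on the snap cap's axis, 28 mm above its rim, z up. Above the housing's mouth it stands 28 mm when the rim is level with the mouth, 22 mm when the lip meets the balls, about 12 mm when past them, about 9 mm if clicked on and then let go, and 6 mm when the rim is on the shoulder (fully home).
- cap: White round snap cap, loose, standing on its open rim, 60 g, 56 mm high, any yaw fits: skirt 57 mm wide and 30 mm high, on it a turret 30 mm wide and 26 mm high to hold it by. Hollow, room for the cartridge's stem. A lip inside the rim, 5 mm high, leaves an opening 43.6 mm wide. Origin at the centre of the rim.
- mug: Small cup with a handle, 92 mm long with the handle, 49 mm high; bystander; origin under its middle.
- mustard: Jar with a screw lid, 62 mm across, 86 mm high; bystander; origin under its middle.
- capsule_a: Coffee capsule, 37 mm across, 26 mm high; bystander; origin under its middle.
- wood_box: Small wooden box, 66 by 96 mm, 72 mm high; bystander; origin under its middle.
Mind the look-alikes: they are no part of the job. What is shaped like the part that bears cartridge_center but pink or turquoise is not meant.

How it is judged:
On the way, in this order (a step that is already met when the one before it is completed fails the run):
1. the cartridge stands stem up on the floor of the bore (within 2.5 mm of fully in) (z of cartridge_center in the frame of housing_mouth below -0.0145 m and horizontal distance between cartridge_center and housing_mouth below 0.005 m and angle between the z axis of cartridge_center and the z axis of housing_mouth, either way round below 0.15 rad and angle between cartridge_center's own z axis and vertical below 0.3 rad), for 0.2 s.
2. the cap has snapped past the balls (z of cap_center in the frame of housing_mouth below 0.0105 m and horizontal distance between cap_center and housing_mouth below 0.005 m and angle between cap_center's own z axis and vertical below 0.15 rad), for 0.1 s.
At the end, for the whole second after the job is handed in: The cartridge stands on the bore's floor (within 2.5 mm), and the robot, still touching the cap with more than 2 N, keeps it at rest and pressed fully home: within 1.3 mm of the lowest position, centred within 4 mm, upright within 0.1 rad, the sealing ring squashed by more than 3.7 mm (z of cap_center in the frame of housing_mouth below 0.0073 m and horizontal distance between cap_center and housing_mouth below 0.004 m and angle between cap_center's own z axis and vertical below 0.1 rad and value of joint seal above 0.0037 m and contact force between any of the fingers, the arm and cap above 2 N and linear speed of cap below 0.02 m/s and z of cartridge_center in the frame of housing_mouth below -0.0145 m and horizontal distance between cartridge_center and housing_mouth below 0.005 m); the arm keeps its last pose, push and grip.
It fails at once if a bystander (cup, jar, capsule or wooden box) is moved by more than 30 mm (distance of any of mug, mustard, capsule_a, wood_box from where it was at the start of the episode above 0.03 m).
It also fails if it takes over 51 s, if anything falls off the work surface, if the arm or the gripper's body presses on something with over 40 N, if the wrist force passes 120 N, or if a joint passes its speed limit or range.

### The arm

A 6-joint arm with a two-finger parallel gripper is mounted at the origin on a cart in front of the work surface, level with it; the furniture and walls round the work are solid. World frame = base frame: x ahead of the robot, y to its left, z up, the work surface at z = 0. Lengths are in m, angles in rad, forces in N, time in s.
With the tool pointing down it reaches from about 0.25 to 0.775 m from the base axis. Payload 4 kg.
Tool frame: the origin (TCP) lies midway between the tips of the shut fingers; the grasp point (between the pads) lies 19 mm behind it (robot.tcp_to_grasp is the distance from the TCP to the grasp point, in m); z points along the fingers, y is the line along which they close (so a half turn about z gives the same grasp; the last joint's range is limited). The gripper opens to 94 mm and grips with 3 to 60 N. Pads are 16 mm wide; open, the fingers measure 119 mm over their backs; the gripper's body (75 mm by 177 mm) begins 78 mm behind the grasp point.
Start: joints at [-1.233, 0.087, 1.371, -0, 1.684, -0.103], TCP at [0.235, -0.497, 0.206] pointing down, gripper open.
Joint ranges: [-3.1, 3.1], [-0.76, 2.03], [0.27, 2.55], [-1.08, 4.22], [0.17, 2.65], [-2.57, 2.57]. Speed limits (rad/s): [2.79, 2.79, 3.14, 3.14, 3.14, 3.14].

### API

Orientations are given as [roll, pitch, yaw] about the fixed x, y, z axes, in that order (R = Rz(yaw) Ry(pitch) Rx(roll)).
In Python, from bench import robot, viewer gives the robot as it stands. The module is installed in compiled form; this text tells all that it offers.
- The arm moves only by the shell command python3 -m handwheel 'ROWS' [OPENING]. ROWS is JSON, a list of rows, each a list of 6 numbers: the shift along the tool's x, y, z in units of 0.2 m (1.0 is 0.2 m), then the turn, a rotation vector about the tool's x, y, z in units of 30 degrees (1.0 is 30 degrees). In form: [[x, y, z, wx, wy, wz], ...]. A call has 1 to 10 rows; each row is the pose to reach, as a shift and turn from the pose commanded when the call began, along the tool's axes at that moment; what a row does not reach only later rows make up. A row lasts 1/12 s, in which the tool goes at most 41.7 mm and 7.16 degrees, less where a joint would pass 70% of its speed; a pose out of reach is approached as far as the arm can. A call with a number of a shift or a turn outside -1 to 1 is refused whole. A call with a gripper value outside its range is refused whole. OPENING is the gripper's target within -1 to 1 (shut at 1, half-way at 0, fully open at -1), set as the call begins (- or left out, the last holds). The fingers move at their own pace and stop on an object; the grip force is fixed at half the most. Time passes only in rows, so rows that repeat a pose let the fingers close. It gives the time, the measured TCP pose, the force, the opening and the grip force at its end, in the units of the state.
- robot.get_obs(): the state, without advancing time (a new reading comes with each control period).
- viewer.snapshot(name): name is "side" or "top"; returns the picture (420x560x3 uint8, red, green, blue); there is no depth.
- viewer.calibration(name): a dict with "fx", "fy", "cx", "cy" (pixels), "R" (3x3) and "t" (3): a world point X has camera coordinates R X + t. Camera axes: x right, y down, z forward; pixel columns grow to the right and rows downward; lengths in m; the calibration is good to about 2 mm. A picture is of the moment at which its call begins. calibration takes no time and is no camera call.
- robot.close_job(): hands the job in; it is judged then, once.
The state is a dict: "time": time; "joint_positions": joint angles; "qvel": joint speeds; "joint_torque": joint torques, N m; "tool_pos": TCP position; "ee_rot": TCP orientation; "wrist_force": force on the tool from outside, world axes, zero at the start; "wrist_torque": the same for the moment, N m; "width": finger opening in m; "finger_force": force on a finger pad.
Only numpy, scipy, OpenCV 4.12 (cv2) and the standard library are available. Lean on these libraries where they do the work, as an engineer would, in place of code of your own. Each camera call takes 0.05 s, during which the arm holds its last target. There are 200 camera calls.

## Working session

There is one attempt and no reset: what is moved stays moved. The work goes in short steps, Python scripts to look and compute and a shell command to move; the robot and the scene stay as the last step left them, time stands still between calls to the robot, and variables do not carry over. Pictures are saved under pics/ and viewed, at most 10 in all, crops included, and the job is handed in when it is done.

```bash
mkdir -p pics; python3 - <<'E'
from bench import robot, viewer
import cv2
for n in("side","top"):
    cv2.imwrite(f"pics/{n}0.png",viewer.snapshot(n)[:,:,::-1])
    c=viewer.calibration(n);print(n,c)
o=robot.get_obs();print(o)
E
```

```text
side {'fx': 509.6356547545946, 'fy': 509.6356547545946, 'cx': 274.05738110858374, 'cy': 205.55468168583783, 'R': array([[-0.62578039, -0.77998712, -0.00435826],
       [-0.48601112,  0.39428278, -0.77995787],
       [ 0.61007548, -0.48596418, -0.62581685]]), 't': array([0.3230864 , 0.30222378, 1.088651  ])}
top {'fx': 383.7591839983447, 'fy': 383.7591839983447, 'cx': 279.351039646951, 'cy': 211.13638281720938, 'R': array([[-0.00748223, -0.99994582, -0.00723671],
       [-0.98956662,  0.00844547, -0.14382826],
       [ 0.14388159,  0.00608505, -0.9895762 ]]), 't': array([-0.00638488,  0.52103283,  0.96486935])}
{'time': 0.1, 'joint_positions': array([-1.23309750e+00,  8.78927295e-02,  1.37207850e+00, -1.08633449e-05,
        1.68356461e+00, -1.03093500e-01]), 'qvel': array([-0.00062355, -0.00155204, -0.00221592, -0.00113413, -0.00083735,
       -0.00059318]), 'joint_torque': array([ 2.04893986e-03, -3.41253233e+01, -3.03301048e+01,  7.20602763e-02,
        3.03718122e-02, -9.37126038e-05]), 'tool_pos': array([ 0.2344983 , -0.49697914,  0.20442733]), 'ee_rot': array([-3.13965867e+00, -1.89235731e-04,  4.40790934e-01]), 'wrist_force': array([ 0.53855206, -0.49156263, -0.52557394]), 'wrist_torque': array([0.0052047 , 0.02476789, 0.02774097]), 'finger_force': 0.0, 'width': 0.09391053422563256}
```

View pics/side0.png

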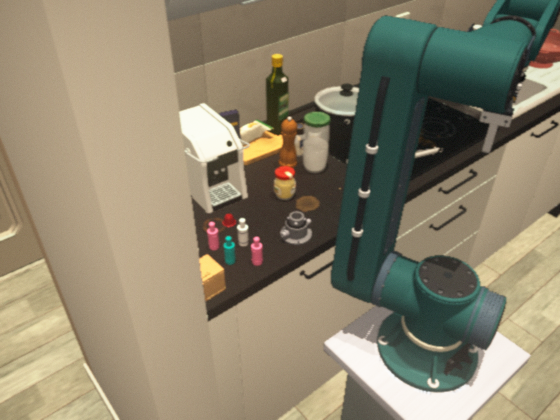

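View pics/top0.png

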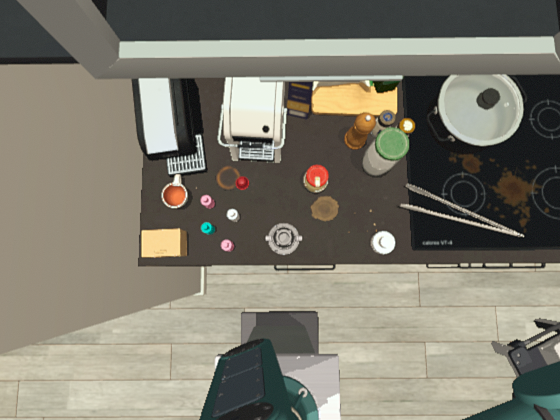

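The side view shows the white cartridge at about (243,233) and the housing at (296,226). The top view shows the housing at (284,238), the white cartridge at (232,215) and the cap at (383,242); the decoys are pink and turquoise.

```bash
cat > h.py <<'E'
import numpy as np, cv2
from bench import robot, viewer
def ray(n,u,v,z):
    c=viewer.calibration(n);R=np.array(c['R']);t=np.array(c['t'])
    o=-R.T@t;d=R.T@np.array([(u-c['cx'])/c['fx'],(v-c['cy'])/c['fy'],1.]);return (o+d*(z-o[2])/d[2]).round(4)
def proj(n,X):
    c=viewer.calibration(n);p=np.array(c['R'])@X+c['t'];return p[:2]/p[2]*[c['fx'],c['fy']]+[c['cx'],c['cy']]
def blobs(im,box,lo=150,sat=60):
    x0,y0,x1,y1=box;h=cv2.cvtColor(im[y0:y1,x0:x1],cv2.COLOR_RGB2HSV)
    m=((h[...,2]>lo)&(h[...,1]<sat)).astype('uint8')
    n,_,s,c=cv2.connectedComponentsWithStats(m)
    return [(s[i].tolist(),(c[i]+[x0,y0]).round(1)) for i in range(1,n) if s[i][4]>8]
E
python3 - <<'E'
from h import *
t=cv2.imread('pics/top0.png')[:,:,::-1];s=cv2.imread('pics/side0.png')[:,:,::-1]
for nm,b in(("cart",(222,204,243,226)),("cap",(365,225,402,260)),("hous",(262,218,306,258))):
  for lo in(110,150,200): print(nm,lo,blobs(t,b,lo))
print(blobs(s,(234,215,252,250)))
a=cv2.resize(t[180:265,150:310],None,fx=5,fy=5,interpolation=cv2.INTER_CUBIC)
b=cv2.resize(s[180:280,190:330],None,fx=4,fy=4,interpolation=cv2.INTER_CUBIC)
c=cv2.resize(t[220:265,350:410],None,fx=4,fy=4)
o=np.zeros((600,800,3),'uint8')
o2=cv2.resize(t[195:260,215:310],None,fx=4,fy=4,interpolation=cv2.INTER_CUBIC);o[:260,:380]=o2;o[:180,400:640]=c
o3=cv2.resize(s[200:275,225:325],None,fx=4,fy=4,interpolation=cv2.INTER_CUBIC);o[290:590,:400]=o3
cv2.imwrite('pics/c1.png',o[:,:,::-1])
E
```

```text
cart 110 [([4, 4, 13, 14, 129], array([232.4, 214.6]))]
cart 150 [([5, 5, 11, 11, 100], array([231.9, 213.9]))]
cart 200 [([5, 5, 10, 11, 75], array([231.7, 213.7]))]
cap 110 [([6, 6, 25, 24, 459], array([382.8, 242.2]))]
cap 150 [([6, 6, 24, 23, 424], array([383. , 242.1]))]
cap 200 [([8, 6, 22, 23, 364], array([383.7, 242.1]))]
hous 110 [([3, 5, 37, 32, 711], array([283.2, 238.5]))]
hous 150 [([3, 6, 37, 31, 377], array([283.2, 239.5])), ([14, 12, 15, 15, 173], array([283.4, 237.4]))]
hous 200 [([4, 19, 5, 3, 14], array([267.9, 237.9])), ([35, 18, 5, 4, 14], array([299. , 237.9])), ([16, 28, 17, 6, 26], array([286.3, 249.5]))]
[([3, 3, 11, 15, 100], array([242. , 225.5]))]
```

View pics/c1.png

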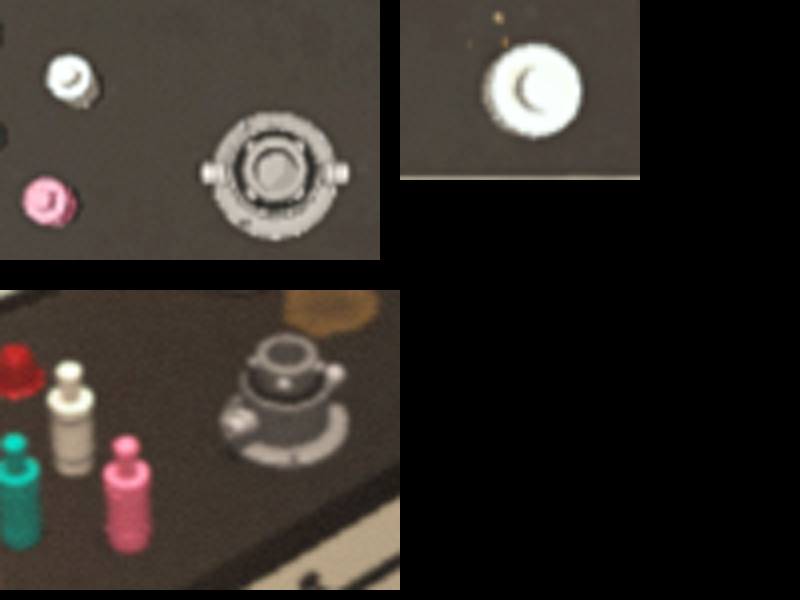

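The crops show the cartridge shoulder disc at top (232.1,213.9), the housing mouth at top (283.4,237.1) and side (296.4,215.6), and the cap skirt at top (383.4,242).

```bash
python3 - <<'E'
from h import *
print('cart',ray('top',232.1,213.9,.058),ray('side',241.8,219.6,.081), ray('side',242.4,226.5,.058))
print('hous',ray('top',283.4,237.1,.066),ray('side',296.4,215.6,.066))
print('cap',ray('top',383.4,242,.028))
print('pinks',ray('top',226.5,245,.058),ray('top',207,201,.058),ray('top',207,227,.058),'capsule',ray('top',242,183,.026))
o=robot.get_obs();print(o['tool_pos'],o['ee_rot'])
E
```

```text
cart [0.5119 0.1103 0.058 ] [0.5084 0.1109 0.081 ] [0.5079 0.1106 0.058 ]
hous [ 0.4508 -0.0204  0.066 ] [ 0.4465 -0.0191  0.066 ]
cap [ 0.4389 -0.2806  0.028 ]
pinks [0.4326 0.1236 0.058 ] [0.5459 0.1752 0.058 ] [0.4788 0.1739 0.058 ] capsule [0.5995 0.0888 0.026 ]
[ 0.2344983  -0.49697914  0.20442733] [-3.13965867e+00 -1.89235731e-04  4.40790934e-01]
```

```bash
python3 -m handwheel '[[0.767,-0.688,0,0,0,0.842],[0.767,-0.688,0,0,0,0.842],[0.767,-0.688,0,0,0,0.842],[0.767,-0.688,0,0,0,0.842],[0.767,-0.688,0,0,0,0.842],[0.767,-0.688,0,0,0,0.842],[0.767,-0.688,0,0,0,0.842]]' 0.1
```

```text
time: 0.68
tool_pos: [0.3153, -0.306, 0.2055]
ee_rot: [3.141, -0.0, 0.004]
wrist_force: [-0.8, -0.6, 0.7]
width: 0.0507
finger_force: 0.0
```

```bash
python3 -m handwheel '[[0.5,-1,0,0,0,0],[0.5,-1,0,0,0,0],[0.5,-1,0,0,0,0],[0.5,-1,0,0,0,0],[0.5,-1,0,0,0,0],[0.5,-1,0,0,0,0],[0.5,-1,0,0,0,0]]' && python3 -m handwheel '[[0.47,-1,0,0,0,0],[0.47,-1,0,0,0,0],[0.47,-1,0,0,0,0],[0.47,-1,0,0,0,0],[0.47,-1,0,0,0,0],[0.47,-1,0,0,0,0],[0.47,-1,0,0,0,0]]' && python3 -m handwheel '[[0,-0.08,0.4,0,0,0],[0,-0.08,0.4,0,0,0],[0,-0.08,0.4,0,0,0],[0,-0.08,0.4,0,0,0]]'
python3 - <<'E'
from h import *
o=robot.get_obs();p=o['tool_pos'];print(p,o['ee_rot'],o['joint_positions'])
s=viewer.snapshot('side');t=viewer.snapshot('top')
for n in('side','top'):print(n,proj(n,p),proj(n,np.array([.51,.1106,.058])))
o=np.zeros((560,800,3),'uint8')
o[:,:400]=cv2.resize(s[140:280,190:290],None,fx=4,fy=4,interpolation=cv2.INTER_CUBIC)
o[:,400:]=cv2.resize(t[140:280,190:290],None,fx=4,fy=4,interpolation=cv2.INTER_CUBIC)
cv2.imwrite('pics/c2.png',o[:,:,::-1])
E
```

```text
time: 1.27
tool_pos: [0.4158, -0.1062, 0.205]
ee_rot: [-3.141, 0.0, 0.004]
wrist_force: [0.2, -0.6, 0.6]
width: 0.0422
finger_force: 0.0
time: 1.85
tool_pos: [0.5099, 0.0927, 0.2043]
ee_rot: [3.141, 0.002, 0.002]
wrist_force: [-0.4, -1.1, 0.5]
width: 0.0422
finger_force: 0.0
time: 2.18
tool_pos: [0.5064, 0.1058, 0.1227]
ee_rot: [3.139, 0.007, -0.002]
wrist_force: [-0.3, 0.5, 0.1]
width: 0.0422
finger_force: 0.0
[0.50644882 0.10577142 0.12274554] [ 3.13942325e+00  7.40187017e-03 -2.31517124e-03] [ 9.72422950e-02  5.20747120e-02  1.57290787e+00 -1.42451656e-03
  1.52419096e+00  1.67041752e+00]
side [243.19407396 206.37832009] [241.92424543 226.07180245]
top [230.45460968 212.43676315] [231.95833475 214.63406225]
```

View pics/c2.png

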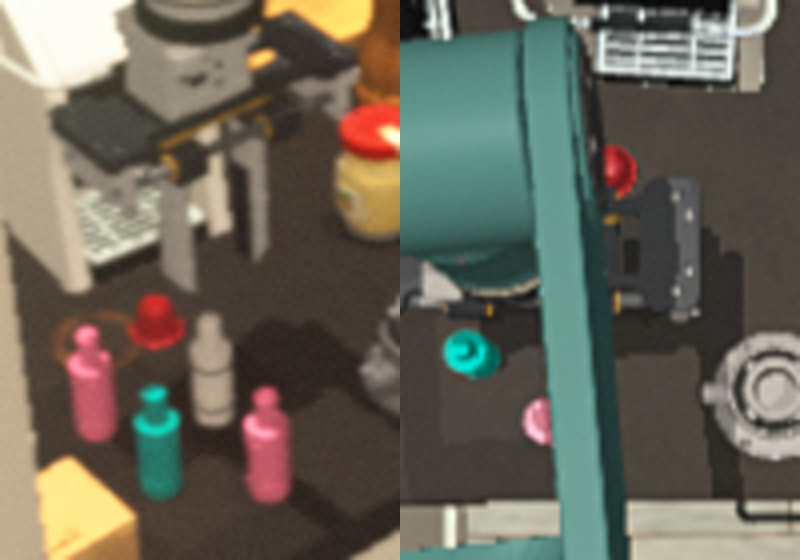

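The side picture shows the fingertips' midpoint at about (244,207), within 1 px of the projection. The cartridge is right below, and the neighbours are clear of the fingers.

```bash
python3 -m handwheel '[[0.01,-0.01,0.05,0,0,0],[0.01,-0.01,0.1,0,0,0],[0.01,-0.01,0.15,0,0,0],[0.01,-0.01,0.15,0,0,0],[0.01,-0.01,0.15,0,0,0],[0.01,-0.01,0.15,0,0,0]]'
```

```text
time: 2.78
tool_pos: [0.5107, 0.1105, 0.0955]
ee_rot: [3.141, 0.0, 0.0]
wrist_force: [0.5, 0.3, -0.5]
width: 0.0425
finger_force: 0.0
```

```bash
python3 -m handwheel '[[0,0,0.06,0,0,0],[0,0,0.12,0,0,0],[0,0,0.17,0,0,0],[0,0,0.17,0,0,0],[0,0,0.17,0,0,0],[0,0,0.17,0,0,0]]' && python3 -m handwheel '[[0,0,0,0,0,0],[0,0,0,0,0,0],[0,0,0,0,0,0],[0,0,0,0,0,0],[0,0,0,0,0,0],[0,0,0,0,0,0]]' 1
```

```text
time: 3.28
tool_pos: [0.5107, 0.1104, 0.0612]
ee_rot: [3.141, 0.0, -0.0]
wrist_force: [0.0, 0.1, 1.1]
width: 0.0425
finger_force: 0.0
time: 3.78
tool_pos: [0.5109, 0.1106, 0.0618]
ee_rot: [-3.141, -0.001, -0.0]
wrist_force: [0.8, -0.2, 0.4]
width: 0.0126
finger_force: 30.0
```

```bash
python3 -m handwheel '[[0,0,-0.1,0,0,0],[0,0,-0.25,0,0,0],[0,0,-0.4,0,0,0],[0,0,-0.45,0,0,0],[0,0,-0.45,0,0,0],[0,0,-0.45,0,0,0]]' && python3 -m handwheel '[[-0.06,0.13,0,0,0,0],[-0.12,0.26,0,0,0,0],[-0.18,0.39,0,0,0,0],[-0.24,0.52,0,0,0,0],[-0.306,0.652,0,0,0,0],[-0.306,0.652,0,0,0,0],[-0.306,0.652,0,0,0,0],[-0.306,0.652,0,0,0,0],[-0.306,0.652,0,0,0,0]]'
python3 - <<'E'
from h import *
o=robot.get_obs();p=o['tool_pos'];print(p,o['ee_rot'])
s=viewer.snapshot('side');t=viewer.snapshot('top')
print([proj('side',p+[0,0,-.061]),proj('side',p+[0,0,-.003])],proj('side',np.array([p[0],p[1],.066])))
o=np.zeros((560,800,3),'uint8')
o[:]=0
o[:,:480]=cv2.resize(s[130:270,240:360],None,fx=4,fy=4,interpolation=cv2.INTER_CUBIC)
o[:,480:]=cv2.resize(t[150:290,240:320],None,fx=4,fy=4,interpolation=cv2.INTER_CUBIC)
cv2.imwrite('pics/c3.png',o[:,:,::-1])
E
```

```text
time: 4.28
tool_pos: [0.5106, 0.1104, 0.1509]
ee_rot: [3.141, 0.0, -0.0]
wrist_force: [0.8, 0.3, -1.9]
width: 0.0126
finger_force: 30.0
time: 5.03
tool_pos: [0.4493, -0.0191, 0.1503]
ee_rot: [-3.141, 0.002, 0.001]
wrist_force: [0.1, -0.0, -1.7]
width: 0.013
finger_force: 30.0
[ 0.44929802 -0.01908696  0.1502625 ] [-3.14080657e+00  1.95852661e-03  9.23365366e-04]
[array([295.90501488, 208.15414568]), array([296.42396215, 190.21461637])] [295.70483105 215.07431654]
```

View pics/c3.png

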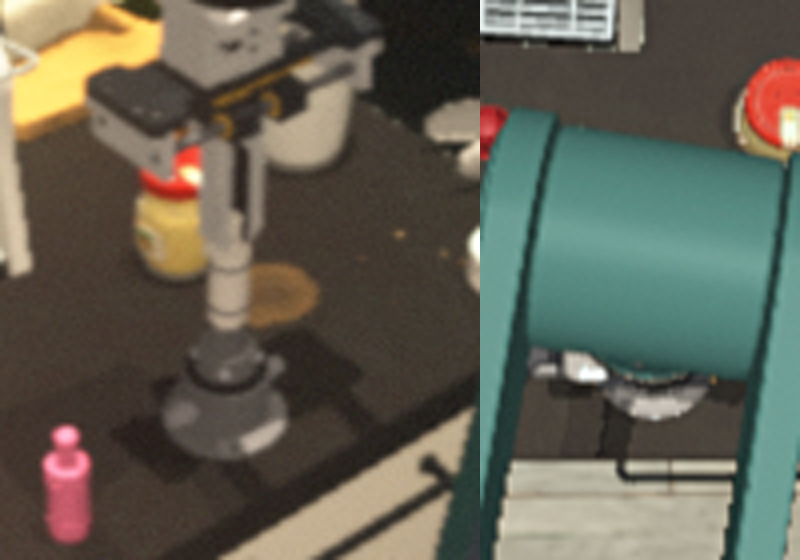

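The side view shows the cartridge hanging upright, centred at crop u≈228 over the housing at u≈226, which is within 1 mm. I'll descend and watch the force.

```bash
python3 -m handwheel '[[0,0,0.05,0,0,0],[0,0,0.1,0,0,0],[0,0,0.12,0,0,0],[0,0,0.14,0,0,0],[0,0,0.16,0,0,0],[0,0,0.175,0,0,0],[0,0,0.175,0,0,0]]'
```

```text
time: 5.72
tool_pos: [0.4494, -0.02, 0.1153]
ee_rot: [3.141, 0.001, -0.0]
wrist_force: [1.5, -0.0, -1.9]
width: 0.0128
finger_force: 30.0
```

```bash
python3 -m handwheel '[[0,0,0.05,0,0,0],[0,0,0.1,0,0,0],[0,0,0.14,0,0,0],[0,0,0.17,0,0,0],[0,0,0.2,0,0,0],[0,0,0.215,0,0,0],[0,0,0.215,0,0,0]]'
```

```text
time: 6.3
tool_pos: [0.4496, -0.02, 0.0726]
ee_rot: [3.141, 0.0, -0.0]
wrist_force: [2.9, -1.4, -3.8]
width: 0.0126
finger_force: 30.0
```

```bash
python3 -m handwheel '[[0.005,0,0.008,0,0,0],[0.005,0,0.015,0,0,0],[0.005,0,0.02,0,0,0],[0.005,0,0.02,0,0,0]]'
```

```text
time: 6.63
tool_pos: [0.4502, -0.0199, 0.0697]
ee_rot: [-3.141, 0.001, -0.0]
wrist_force: [-0.3, -0.4, 1.7]
width: 0.0127
finger_force: 30.0
```

```bash
python3 -m handwheel '[[0,0,0,0,0,0],[0,0,0,0,0,0],[0,0,0,0,0,0],[0,0,0,0,0,0]]' 0.1 && python3 -m handwheel '[[0,0,-0.1,0,0,0],[0,0,-0.25,0,0,0],[0,0,-0.4,0,0,0],[0,0,-0.4,0,0,0],[0,0,-0.4,0,0,0]]' -0.2 && python3 -m handwheel '[[0,0.2,0,0,0,0],[0,0.4,0,0,0,0],[0,0.6,0,0,0,0],[0,0.8,0,0,0,0],[0,0.8,0,0,0,0],[0,0.8,0,0,0,0]]' &&  python3 -m handwheel '[[-0.06,0.2,0,0,0,0],[-0.06,0.3,0,0,0,0],[-0.06,0.5,0,0,0,0],[-0.06,0.5,0,0,0,0],[-0.06,0.5,0,0,0,0],[-0.06,0.5,0,0,0,0],[-0.06,0.5,0,0,0,0]]'
python3 - <<'E'
from h import *
o=robot.get_obs();p=o['tool_pos'];print(p,o['ee_rot'])
s=viewer.snapshot('side');t=viewer.snapshot('top')
for z in(0,.03,.056):print(z,proj('side',np.array([p[0],p[1],z])),proj('top',np.array([p[0],p[1],z])))
h=proj('side',np.array([.45,-.02,.066])).astype(int);c=proj('side',p+[0,0,-.05]).astype(int);print(c,h)
o=np.zeros((600,800,3),'uint8')
f=lambda im,u,v:cv2.resize(np.pad(im,((60,60),(60,60),(0,0)))[v:v+120,u:u+80],None,fx=5,fy=5,interpolation=cv2.INTER_CUBIC)
o[:,:400]=f(s,c[0]+20,c[1]);o[:,400:]=f(s,h[0]+20,h[1]);print('crop origins',c-[40,60],h-[40,60])
cv2.imwrite('pics/c4.png',o[:,:,::-1])
E
```

```text
time: 6.97
tool_pos: [0.4502, -0.0199, 0.0693]
ee_rot: [-3.141, 0.001, 0.0]
wrist_force: [0.1, 0.3, 0.2]
width: 0.0358
finger_force: 0.0
time: 7.38
tool_pos: [0.4518, -0.0201, 0.1515]
ee_rot: [3.141, -0.005, 0.0]
wrist_force: [-0.0, -0.3, -1.0]
width: 0.0565
finger_force: 0.0
time: 7.88
tool_pos: [0.4492, -0.1811, 0.1473]
ee_rot: [-3.139, 0.004, -0.004]
wrist_force: [-0.3, 0.1, -1.2]
width: 0.0562
finger_force: 0.0
time: 8.47
tool_pos: [0.4386, -0.278, 0.149]
ee_rot: [-3.14, 0.001, 0.002]
wrist_force: [0.0, 0.1, -0.5]
width: 0.0565
finger_force: 0.0
[ 0.43859641 -0.27803001  0.14897956] [-3.14032385e+00  6.37543060e-04  2.02647679e-03]
0 [364.78024595 198.52823728] [379.69481831 242.79501428]
0.03 [365.89166855 190.34066001] [382.60032795 242.07656514]
0.056 [366.87808168 183.07399682] [385.26216778 241.41836855]
[368 170] [295 214]
crop origins [328 110] [255 154]
```

View pics/c4.png

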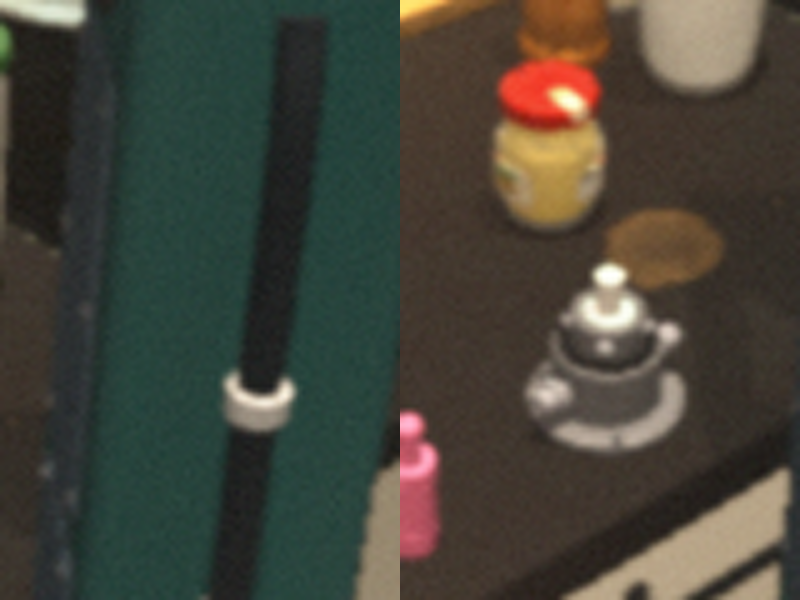

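The right crop shows the cartridge fully in the bore, its shoulder at the mouth and the stem up. The cap is hidden behind the arm in the left crop. I'll grip the turret, then re-grip it at 90° so it is centred both ways.

```bash
python3 -m handwheel '[[0,0,0.1,0,0,0],[0,0,0.25,0,0,0],[0,0,0.4,0,0,0],[0,0,0.5,0,0,0],[0,0,0.54,0,0,0],[0,0,0.57,0,0,0],[0,0,0.57,0,0,0],[0,0,0.57,0,0,0]]' && python3 -m handwheel '[[0,0,0,0,0,0],[0,0,0,0,0,0],[0,0,0,0,0,0],[0,0,0,0,0,0],[0,0,0,0,0,0],[0,0,0,0,0,0]]' 1
```

```text
time: 9.23
tool_pos: [0.4394, -0.2803, 0.0368]
ee_rot: [3.14, -0.002, 0.0]
wrist_force: [0.9, -0.6, 1.4]
width: 0.0568
finger_force: 0.0
time: 9.73
tool_pos: [0.4388, -0.2803, 0.0362]
ee_rot: [3.141, -0.001, -0.0]
wrist_force: [0.2, 0.4, 2.1]
width: 0.0289
finger_force: 30.0
```

Width is about 29 mm, so the turret is gripped. Now I'll release, turn 90° (yaw +90), and re-grip to centre it in x.

```bash
python3 -m handwheel '[[0,0,0,0,0,0],[0,0,0,0,0,0],[0,0,0,0,0,0],[0,0,0,0,0,0]]' -0.2 && python3 -m handwheel '[[0,0,0,0,0,-0.25],[0,0,0,0,0,-0.5],[0,0,0,0,0,-0.75],[0,0,0,0,0,-1],[0,0,0,0,0,-1]]' && python3 -m handwheel '[[0,0,0,0,0,-0.25],[0,0,0,0,0,-0.5],[0,0,0,0,0,-0.75],[0,0,0,0,0,-1],[0,0,0,0,0,-1]]' && python3 -m handwheel '[[0,0,0,0,0,-0.25],[0,0,0,0,0,-0.5],[0,0,0,0,0,-0.75],[0,0,0,0,0,-1],[0,0,0,0,0,-1],[0,0,0,0,0,-1]]' && python3 -m handwheel '[[0,0,0.012,0,0,0],[0,0,0.012,0,0,0],[0,0,0.012,0,0,0],[0,0,0.012,0,0,0],[0,0,0.012,0,0,0],[0,0,0.012,0,0,0],[0,0,0.012,0,0,0]]' 1
```

```text
time: 10.07
tool_pos: [0.4383, -0.2798, 0.0352]
ee_rot: [-3.141, 0.0, -0.0]
wrist_force: [-0.8, -0.9, -0.6]
width: 0.0522
finger_force: 0.0
time: 10.48
tool_pos: [0.4384, -0.2798, 0.0352]
ee_rot: [-3.141, 0.0, 0.526]
wrist_force: [0.6, 0.3, -0.6]
width: 0.0563
finger_force: 0.0
time: 10.9
tool_pos: [0.4384, -0.2799, 0.0353]
ee_rot: [-3.141, 0.0, 1.048]
wrist_force: [-0.3, 0.7, 0.2]
width: 0.0562
finger_force: 0.0
time: 11.4
tool_pos: [0.4385, -0.2799, 0.0354]
ee_rot: [-3.142, -0.0, 1.566]
wrist_force: [0.2, 1.1, 0.3]
width: 0.0561
finger_force: 0.0
time: 11.98
tool_pos: [0.4385, -0.28, 0.0331]
ee_rot: [3.142, 0.0, 1.57]
wrist_force: [0.5, -0.1, 0.1]
width: 0.0291
finger_force: 30.0
```

```bash
python3 -m handwheel '[[0,0,-0.1,0,0,0],[0,0,-0.25,0,0,0],[0,0,-0.4,0,0,0],[0,0,-0.55,0,0,0],[0,0,-0.6,0,0,0],[0,0,-0.6,0,0,0]]' && python3 -m handwheel '[[0.15,0.03,0,0,0,0],[0.3,0.058,0,0,0,0],[0.45,0.058,0,0,0,0],[0.6,0.058,0,0,0,0],[0.8,0.058,0,0,0,0],[0.8,0.058,0,0,0,0]]' && python3 -m handwheel '[[0.15,0,0,0,0,0],[0.3,0,0,0,0,0],[0.4,0,0,0,0,0],[0.5,0,0,0,0,0],[0.5,0,0,0,0,0],[0.5,0,0,0,0,0],[0.5,0,0,0,0,0]]'
python3 - <<'E'
from h import *
o=robot.get_obs();p=o['tool_pos'];print(p,o['ee_rot'])
s=viewer.snapshot('side')
cv2.imwrite('pics/c5.png',cv2.resize(s[130:250,240:350],None,fx=5,fy=5,interpolation=cv2.INTER_CUBIC)[:,:,::-1])
E
```

```text
time: 12.48
tool_pos: [0.4402, -0.2813, 0.1567]
ee_rot: [3.136, 0.005, 1.571]
wrist_force: [0.5, -0.5, -0.9]
width: 0.029
finger_force: 30.0
time: 12.98
tool_pos: [0.4486, -0.1138, 0.1503]
ee_rot: [-3.138, -0.005, 1.577]
wrist_force: [-0.5, 0.6, -0.6]
width: 0.0286
finger_force: 30.0
time: 13.57
tool_pos: [0.4495, -0.0206, 0.1516]
ee_rot: [-3.139, 0.0, 1.571]
wrist_force: [-0.4, -1.0, 0.2]
width: 0.0289
finger_force: 30.0
[ 0.44952481 -0.0206159   0.15161928] [-3.13921993e+00  4.57433206e-04  1.57053617e+00]
```

View pics/c5.png

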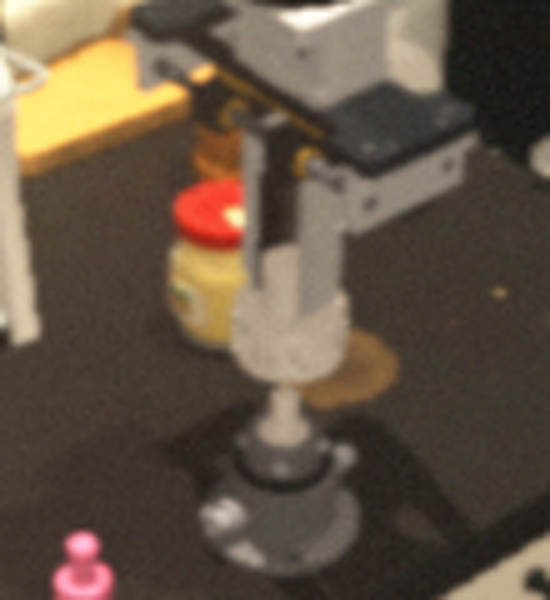

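The side view shows the cap at crop u≈291, right above the stem at u≈285. That is within about 1 mm once camera lean and the not-yet-settled arm are taken out. Descending.

```bash
python3 -m handwheel '[[0,0,0.05,0,0,0],[0,0,0.1,0,0,0],[0,0,0.15,0,0,0],[0,0,0.2,0,0,0],[0,0,0.23,0,0,0],[0,0,0.23,0,0,0],[0,0,0.23,0,0,0]]' && python3 -m handwheel '[[0,0,0.01,0,0,0],[0,0,0.02,0,0,0],[0,0,0.03,0,0,0],[0,0,0.04,0,0,0],[0,0,0.05,0,0,0],[0,0,0.05,0,0,0],[0,0,0.05,0,0,0]]'
```

```text
time: 14.2
tool_pos: [0.4497, -0.0199, 0.1064]
ee_rot: [-3.14, -0.0, 1.571]
wrist_force: [1.5, 0.8, -1.0]
width: 0.0291
finger_force: 30.0
time: 14.78
tool_pos: [0.45, -0.0199, 0.0969]
ee_rot: [-3.141, 0.0, 1.571]
wrist_force: [-0.1, 0.4, -0.2]
width: 0.029
finger_force: 30.0
```

```bash
python3 -m handwheel '[[0,0,0.01,0,0,0],[0,0,0.015,0,0,0],[0,0,0.02,0,0,0],[0,0,0.02,0,0,0]]' && python3 -m handwheel '[[0,0,0.01,0,0,0],[0,0,0.02,0,0,0],[0,0,0.03,0,0,0],[0,0,0.04,0,0,0],[0,0,0.05,0,0,0],[0,0,0.05,0,0,0]]'
```

```text
time: 15.12
tool_pos: [0.4501, -0.02, 0.0929]
ee_rot: [-3.141, 0.0, 1.571]
wrist_force: [0.0, 0.6, 0.3]
width: 0.0289
finger_force: 30.0
time: 15.62
tool_pos: [0.4506, -0.02, 0.0833]
ee_rot: [3.14, 0.0, 1.571]
wrist_force: [1.9, -0.2, -3.4]
width: 0.0293
finger_force: 30.0
```

```bash
python3 -m handwheel '[[0,0,0.01,0,0,0],[0,0,0.02,0,0,0],[0,0,0.03,0,0,0],[0,0,0.035,0,0,0],[0,0,0.035,0,0,0],[0,0,0.035,0,0,0]]'
```

```text
time: 16.12
tool_pos: [0.4504, -0.02, 0.0773]
ee_rot: [3.141, 0.0, 1.571]
wrist_force: [-0.8, 0.1, 6.9]
width: 0.029
finger_force: 30.0
```

```bash
python3 -m handwheel '[[0,0,0.005,0,0,0],[0,0,0.01,0,0,0],[0,0,0.01,0,0,0],[0,0,0.01,0,0,0]]'
```

```text
time: 16.45
tool_pos: [0.4504, -0.02, 0.0769]
ee_rot: [3.14, 0.0, 1.571]
wrist_force: [-4.9, 0.2, 14.0]
width: 0.029
finger_force: 30.0
```

```bash
python3 -m handwheel '[[0,0,0.003,0,0,0],[0,0,0.003,0,0,0],[0,0,0.003,0,0,0],[0,0,0.003,0,0,0],[0,0,0.003,0,0,0],[0,0,0.003,0,0,0]]'
python3 - <<'E'
from h import *
s=viewer.snapshot('side')
cv2.imwrite('pics/c6.png',cv2.resize(s[160:260,250:340],None,fx=6,fy=6,interpolation=cv2.INTER_CUBIC)[:,:,::-1])
E
```

```text
time: 16.95
tool_pos: [0.4504, -0.02, 0.0769]
ee_rot: [3.14, 0.0, 1.571]
wrist_force: [-5.8, 0.8, 15.9]
width: 0.0291
finger_force: 30.0
```

View pics/c6.png

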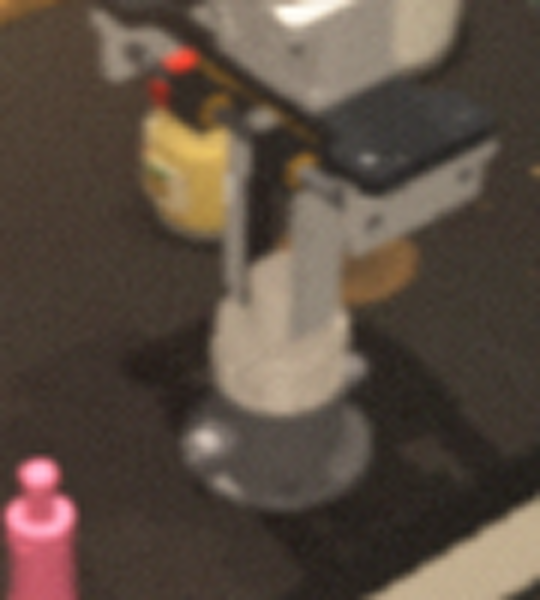

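The picture shows the cap (skirt at crop u 215–350, rim at v≈410) flush on the housing's shoulder, upright and still gripped. The height has stopped changing at about 16 N of push, so it is home.

```bash
python3 -c "
from bench import robot
print(robot.close_job())"
```

```text
the job is handed in; nothing more can be done
None
```

I handed the job in with the cartridge seated in the bore and the cap clicked on, held down at about 16 N against a hard stop (no judge's verdict was shown, and the seal's squash was inferred from that stop, not read directly).

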